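# Move the rock row to the other rack in reverse order

### The arm

A 6-joint arm with a two-finger parallel gripper is mounted at the origin on a cart in front of the work surface, level with it; the furniture and walls round the work are solid. World frame = base frame: x ahead of the robot, y to its left, z up, the work surface at z = 0. Lengths are in m, angles in rad, forces in N, time in s.
With the tool pointing down it reaches from about 0.375 to 0.9 m from the base axis. Payload 3.1 kg.
Tool frame: the origin (TCP) lies on the centre line of the jaws, within the pads' length; the fingertips stand ahead of it and the grasp point (between the pads) lies 3 mm ahead of it (robot.tip_reach is the z of the fingertips in the tool frame, in m); z points along the fingers, y is the line along which they close (so a half turn about z gives the same grasp; the last joint's range is limited). The gripper opens to 87 mm and grips with 3 to 60 N. Pads are 19 mm wide; open, the fingers measure 117 mm over their backs; the gripper's body (75 mm by 190 mm) begins 51 mm behind the grasp point.
Start: joints at [1.046, 0.527, 1.433, -0, 1.181, -0.178], TCP at [0.212, 0.588, 0.245] pointing down, gripper open.
Joint ranges: [-3.08, 3.08], [-0.75, 2.2], [0.22, 2.44], [-1.43, 4.57], [0, 2.65], [-2.85, 2.85]. Speed limits (rad/s): [2.79, 2.79, 3.14, 3.14, 3.14, 3.14].

### API

Orientations are given as a unit quaternion [x, y, z, w].
In Python, from rig import sensors, eyes, ticket, robot gives the robot as it stands.
- The arm moves only by the tool drive_tool, never from a script. Its argument "deltas" is a list that holds one entry, the list of rows, each a list of 6 numbers: the shift along the tool's x, y, z in mm, then the turn, a rotation vector about the tool's x, y, z in rad. A call has 1 to 8 rows; each row shifts and turns the commanded pose from where the row before left it, along the tool's axes as they then stand; what a row does not reach is not made up. A row lasts 1/12 s, in which the tool goes at most 41.7 mm and 7.16 degrees, less where a joint would pass 70% of its speed; a pose out of reach is approached as far as the arm can. A call is refused whole if a number of a shift passes 41.7 or a number of a turn 0.125, either way. A call with a gripper value outside its range is refused whole. "gripper" is the opening in per cent of the stroke, from 0 (shut) to 100 (fully open), set as the call begins (left out, the last holds). The fingers move at their own pace and stop on an object; "squeeze" is the grip in N (left out, the last holds). Time passes only in rows, so rows that do not move let the fingers close. It gives the time, the measured TCP pose, the force, the opening and the grip force at its end, in the units of the state.
- sensors.get_obs(): the state, without advancing time (a new reading comes with each control period).
- eyes.camera(name): name is "scene" or "side" or "wrist"; returns a dict with "img" (384x512x3 uint8, red, green, blue), "fov_y" (degrees; the focal length in pixels is half the picture's height over the tangent of half this angle, whatever the lens; pixels are square), "cx", "cy" (the principal point, pixels), "xyz" and "attitude" of the camera in the world; the wrist camera has in their place "hand_eye" (4x4, takes a point from camera to tool coordinates, whose origin is the TCP and whose axes are the flange's). Camera axes: x right, y up, looking along -z (the intrinsics and any distortion apply to the point x, -y, -z); pixel columns grow to the right and rows downward; lengths in m; the calibration is good to about 2 mm. A picture is of the moment at which its call begins: read the wrist's pose just before it. There is no depth.
- ticket.hand_in(): hands the job in; it is judged then, once.
The state is a dict: "time": time; "q": joint angles; "joint_velocities": joint speeds; "joint_torque": joint torques, N m; "position": TCP position; "tool_rot": TCP orientation; "ft_force": force on the tool from outside, world axes, zero at the start; "moment": the same for the moment, N m; "grip_width": finger opening in m; "grip_force": force on a finger pad.
Only numpy, scipy, OpenCV 4.12 (cv2) and the standard library are available. Lean on these libraries where they do the work, as an engineer would, in place of code of your own. Each camera call takes 0.05 s, during which the arm holds its last target. There are 200 camera calls.

### The job

Move the four rocks from the full wooden rack into the empty one in reverse order: seen from the robot, the rock that was leftmost goes into the rightmost bay, the second from the left into the third, and so on. Each rock must end up lying flat on the cork in the middle of its bay, the same side up as before and with its long side along the rack.

Things in the scene. Friction and masses are not known exactly. Their poses are not given: they have to be found in the camera images.
- full_rack: Low fixed wooden rack holding the four rocks at the start, one in each bay: 78 mm deep (x), 374 mm long (y), 20 mm high. Bay centres at x = 0, y = +135, +45, -45, -135 mm in its frame; bays 66 x 84 mm, cork floor 12 mm above the origin (centre of the underside, on the table). Above the cork: dividers 6 mm, front and back lips 3 mm, end cheeks 8 mm. +y is to the robot's left (within 0.1 rad).
- empty_rack: The same rack, empty at the start, in front of or behind the full one: same size, frame (origin under its centre, on the table; +y to the robot's left within 0.1 rad) and bays (centres at x = 0, y = +135, +45, -45, -135 mm; cork floor 12 mm above the origin; dividers rise 6 mm, lips 3 mm, end cheeks 8 mm over the cork). Fixed.
- marble_centre (a point): grey-white breccia lump, about 45 x 58 x 42 mm (x short side, y long side, z height); the point is its centre, 21 mm above its underside. Loose, rigid, irregular. Grasp it from above across its short side (close along its own x axis); at the start its long side lies along the rack.
- gabbro_centre (a point): dark granular rock, about 52 x 74 x 47 mm (x short side, y long side, z height); the point is its centre, 23.5 mm above its underside. Loose, rigid, irregular. Grasp it from above across its short side (close along its own x axis); at the start its long side lies along the rack.
- ore_centre (a point): brown copper-stained ore lump with green patches, about 44 x 62 x 40 mm (x short side, y long side, z height); the point is its centre, 20 mm above its underside. Loose, rigid, irregular. Grasp it from above across its short side (close along its own x axis); at the start its long side lies along the rack.
- fossil_centre (a point): pale sandy-yellow layered stone with a fossil, about 52 x 70 x 34 mm (x short side, y long side, z height); the point is its centre, 17 mm above its underside. Loose, rigid, irregular. Grasp it from above across its short side (close along its own x axis); at the start its long side lies along the rack.
- mat_marble: Flat cork mat, 64 x 82 x 2 mm, fixed in the bay of the full rack in which the grey-white breccia lump lies at the start; it stays there. All four mats look alike. Origin: centre of its underside, at the centre of the bay, 10 mm above the table.
- mat_gabbro: Flat cork mat, 64 x 82 x 2 mm, fixed in the bay of the full rack in which the dark granular rock lies at the start; it stays there. All four mats look alike. Origin: centre of its underside, at the centre of the bay, 10 mm above the table.
- mat_ore: Flat cork mat, 64 x 82 x 2 mm, fixed in the bay of the full rack in which the brown copper-stained ore lump with green patches lies at the start; it stays there. All four mats look alike. Origin: centre of its underside, at the centre of the bay, 10 mm above the table.
- mat_fossil: Flat cork mat, 64 x 82 x 2 mm, fixed in the bay of the full rack in which the pale sandy-yellow layered stone with a fossil lies at the start; it stays there. All four mats look alike. Origin: centre of its underside, at the centre of the bay, 10 mm above the table.
There are look-alikes about, which are no part of the job. What is shaped like the part that bears gabbro_centre but purple is not meant. Leave any red look-alike of the part that bears marble_centre alone.

How it is judged:
At the end, for the whole second after the job is handed in: Each rock at rest, released, in the empty rack's bay that mirrors its first bay: centre within 15 mm along and 12 mm across the rack of the bay's centre, height within 6 mm of lying on the cork, tilt under 0.2 rad, long side within 0.3 rad of the rack's length (((y of mat_marble in the frame of full_rack between 0.105 and 0.165 m and y of marble_centre in the frame of empty_rack between -0.15 and -0.12 m) or (y of mat_marble in the frame of full_rack between 0.015 and 0.075 m and y of marble_centre in the frame of empty_rack between -0.06 and -0.03 m) or (y of mat_marble in the frame of full_rack between -0.075 and -0.015 m and y of marble_centre in the frame of empty_rack between 0.03 and 0.06 m) or (y of mat_marble in the frame of full_rack between -0.165 and -0.105 m and y of marble_centre in the frame of empty_rack between 0.12 and 0.15 m)) and x of marble_centre in the frame of empty_rack between -0.012 and 0.012 m and z of marble_centre in the frame of empty_rack between 0.027 and 0.039 m and angle between each of marble_centre, gabbro_centre, ore_centre, fossil_centre's own z axis and vertical below 0.2 rad and angle between the y axis of each of marble_centre, gabbro_centre, ore_centre, fossil_centre and the y axis of empty_rack, either way round below 0.3 rad and linear speed of each of marble, gabbro, ore, fossil below 0.02 m/s and angular speed of each of marble, gabbro, ore, fossil below 0.2 rad/s and ((y of mat_gabbro in the frame of full_rack between 0.105 and 0.165 m and y of gabbro_centre in the frame of empty_rack between -0.15 and -0.12 m) or (y of mat_gabbro in the frame of full_rack between 0.015 and 0.075 m and y of gabbro_centre in the frame of empty_rack between -0.06 and -0.03 m) or (y of mat_gabbro in the frame of full_rack between -0.075 and -0.015 m and y of gabbro_centre in the frame of empty_rack between 0.03 and 0.06 m) or (y of mat_gabbro in the frame of full_rack between -0.165 and -0.105 m and y of gabbro_centre in the frame of empty_rack between 0.12 and 0.15 m)) and x of gabbro_centre in the frame of empty_rack between -0.012 and 0.012 m and z of gabbro_centre in the frame of empty_rack between 0.0295 and 0.0415 m and ((y of mat_ore in the frame of full_rack between 0.105 and 0.165 m and y of ore_centre in the frame of empty_rack between -0.15 and -0.12 m) or (y of mat_ore in the frame of full_rack between 0.015 and 0.075 m and y of ore_centre in the frame of empty_rack between -0.06 and -0.03 m) or (y of mat_ore in the frame of full_rack between -0.075 and -0.015 m and y of ore_centre in the frame of empty_rack between 0.03 and 0.06 m) or (y of mat_ore in the frame of full_rack between -0.165 and -0.105 m and y of ore_centre in the frame of empty_rack between 0.12 and 0.15 m)) and x of ore_centre in the frame of empty_rack between -0.012 and 0.012 m and z of ore_centre in the frame of empty_rack between 0.026 and 0.038 m and ((y of mat_fossil in the frame of full_rack between 0.105 and 0.165 m and y of fossil_centre in the frame of empty_rack between -0.15 and -0.12 m) or (y of mat_fossil in the frame of full_rack between 0.015 and 0.075 m and y of fossil_centre in the frame of empty_rack between -0.06 and -0.03 m) or (y of mat_fossil in the frame of full_rack between -0.075 and -0.015 m and y of fossil_centre in the frame of empty_rack between 0.03 and 0.06 m) or (y of mat_fossil in the frame of full_rack between -0.165 and -0.105 m and y of fossil_centre in the frame of empty_rack between 0.12 and 0.15 m)) and x of fossil_centre in the frame of empty_rack between -0.012 and 0.012 m and z of fossil_centre in the frame of empty_rack between 0.023 and 0.035 m); the robot touches nothing.
It also fails if it takes over 106 s, if anything falls off the work surface, if the arm or the gripper's body presses on something with over 40 N, if the wrist force passes 120 N, or if a joint passes its speed limit or range.

## Working session

There is one attempt and no reset: what is moved stays moved. The work goes in short steps, Python scripts to look and compute and a tool call to move; the robot and the scene stay as the last step left them, time stands still between calls to the robot, and variables do not carry over. Pictures are saved under pics/ and viewed, at most 14 in all, crops included, and the job is handed in when it is done.

Besides the shell and the picture viewer there is one more tool, called in YAML: its name, and indented under it one key for each argument. drive_tool: Moves the arm, as the interface text tells. Its arguments: {"type":"object","properties":{"deltas":{"type":"array"},"gripper":{"type":"number"},"squeeze":{"type":"number"}},"required":["deltas"]}

```bash
ls; mkdir -p pics; cat > h.py <<'E'
import numpy as np,cv2
from scipy.spatial.transform import Rotation as R
from rig import sensors,eyes,ticket,robot
def cam(n):
    o=sensors.get_obs(); c=eyes.camera(n)
    f=192/np.tan(np.radians(c['fov_y'])/2)
    if 'hand_eye' in c:
        T=np.eye(4);T[:3,:3]=R.from_quat(o['tool_rot']).as_matrix();T[:3,3]=o['position'];M=T@np.array(c['hand_eye'])
    else:
        M=np.eye(4);M[:3,:3]=R.from_quat(c['attitude']).as_matrix();M[:3,3]=c['xyz']
    c['f']=f;c['M']=M
    return c
def px2plane(c,uv,z):
    uv=np.atleast_2d(uv).astype(float)
    d=np.c_[(uv[:,0]-c['cx'])/c['f'],-(uv[:,1]-c['cy'])/c['f'],-np.ones(len(uv))]@c['M'][:3,:3].T
    o=c['M'][:3,3]
    return o+d*((z-o[2])/d[:,2])[:,None]
def proj(c,P):
    p=(np.atleast_2d(P)-c['M'][:3,3])@c['M'][:3,:3]
    return np.c_[c['cx']+c['f']*p[:,0]/-p[:,2],c['cy']-c['f']*p[:,1]/-p[:,2]]
def save(c,n): cv2.imwrite('pics/'+n,c['img'][:,:,::-1])
E
python3 - <<'E'
from h import *
for n in('scene','side','wrist'):
    c=cam(n);save(c,n+'0.png');print(n,{k:v for k,v in c.items() if k not in('img',)})
o=sensors.get_obs();print(o['time'],o['position'],o['tool_rot'],robot.tip_reach)
a=[cv2.imread('pics/%s0.png'%n) for n in('scene','side','wrist')]
E
```

```text
pics
scene {'fov_y': 55.40479322638887, 'cx': 262.11712527123245, 'cy': 193.84413409517188, 'xyz': array([ 0.17967226, -0.40706512,  0.69070057]), 'attitude': array([ 0.36461518, -0.10049584, -0.24893385,  0.89162116]), 'f': np.float64(365.6689449093712), 'M': array([[ 0.85586505,  0.37062476, -0.36073856,  0.17967226],
       [-0.517194  ,  0.61017541, -0.60016359, -0.40706512],
       [-0.00232168,  0.70023086,  0.71391271,  0.69070057],
       [ 0.        ,  0.        ,  0.        ,  1.        ]])}
side {'fov_y': 46.1271756952386, 'cx': 259.2451023209003, 'cy': 186.81928919875602, 'xyz': array([0.41372937, 0.87069935, 0.66245956]), 'attitude': array([-0.01815692,  0.44030567,  0.89643372, -0.04698752]), 'f': np.float64(450.9315784949666), 'M': array([[-0.994925  ,  0.0682532 , -0.0739307 ,  0.41372937],
       [-0.10023158, -0.60784619,  0.7877034 ,  0.87069935],
       [ 0.00882478,  0.79111599,  0.61160249,  0.66245956],
       [ 0.        ,  0.        ,  0.        ,  1.        ]])}
wrist {'fov_y': 71.20023590475597, 'cx': 258.8992922011482, 'cy': 188.51971291008826, 'hand_eye': array([[ 1.14673021e-04,  9.61405631e-01,  2.75134876e-01,
         7.48379666e-02],
       [ 9.99999990e-01, -1.31586833e-04,  4.30163651e-05,
        -6.36874171e-04],
       [ 7.75603026e-05,  2.75134868e-01, -9.61405637e-01,
        -1.39024843e-01],
       [ 0.00000000e+00,  0.00000000e+00,  0.00000000e+00,
         1.00000000e+00]]), 'f': np.float64(268.1815958569204), 'M': array([[ 0.33878186, -0.90482396, -0.25791559,  0.14098796],
       [ 0.94086281,  0.32521872,  0.09492083,  0.61246032],
       [-0.00200767, -0.27482064,  0.96149341,  0.38272357],
       [ 0.        ,  0.        ,  0.        ,  1.        ]])}
0.15 [0.21155809 0.58755973 0.2437865 ] [ 1.72044681e-01  9.85088797e-01 -7.78417539e-04 -2.89666669e-04] 0.022
```

View pics/scene0.png

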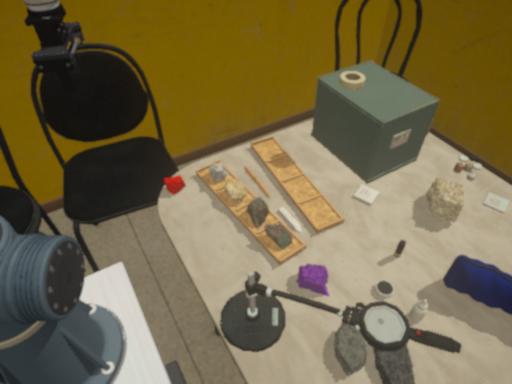

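View pics/side0.png

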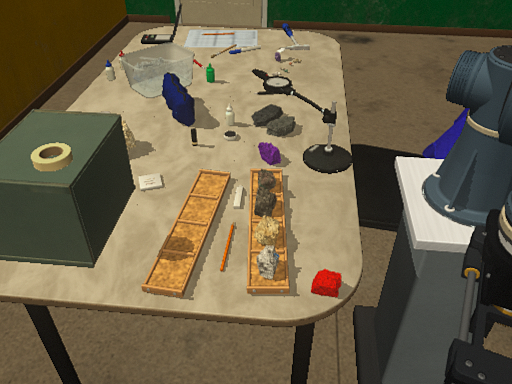

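View pics/wrist0.png

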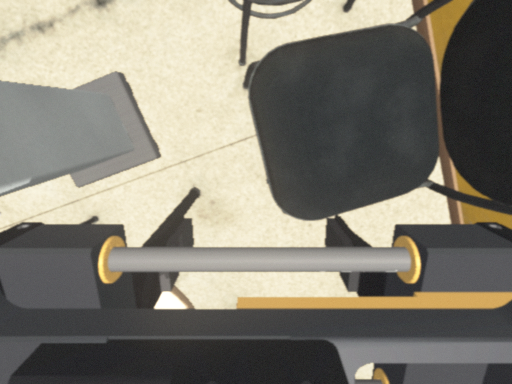

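The side view shows the full rack at about (268,230) with marble at (267,262), fossil at (267,233) and two dark rocks at (264,203) and (265,181). The empty rack is at about (190,230). The look-alikes to ignore are the purple rock (269,153), the red rock (327,283), the grey rocks at (268,117) and (281,126), and the beige rock at (127,137).

```bash
python3 - <<'E'
from h import *
c=cam('side');s=cam('scene')
a=cv2.resize(c['img'][160:305,130:350],None,fx=3.6,fy=3.6,interpolation=cv2.INTER_CUBIC)
cv2.imwrite('pics/crop_side.png',a[:,:,::-1])
b=cv2.resize(s['img'][130:270,185:350],None,fx=4.2,fy=4.2,interpolation=cv2.INTER_CUBIC)
cv2.imwrite('pics/crop_scene.png',b[:,:,::-1])
for n,k in(('side',c),('scene',s)):
    hsv=cv2.cvtColor(k['img'],cv2.COLOR_RGB2HSV)
    m=cv2.inRange(hsv,(8,110,110),(24,255,255))
    if n=='scene': m[:135]=0
    m=cv2.morphologyEx(m,cv2.MORPH_CLOSE,np.ones((5,5)))
    N,L,S,C=cv2.connectedComponentsWithStats(m)
    for i in range(1,N):
        if S[i,4]>600:
            h=cv2.findContours((L==i).astype('u1')*1,0,2)[0][0][:,0]
            p=px2plane(k,h,0.02)[:,:2]
            print(n,S[i],cv2.minAreaRect((p*1000).astype('f4')))
E
```

```text
side [ 141  169   89  129 4744] ((622.0697021484375, 180.6677703857422), (386.7538146972656, 82.0913314819336), 85.82154083251953)
side [ 246  168   44  126 3380] ((464.41326904296875, 158.28761291503906), (77.84283447265625, 386.12890625), 5.641200065612793)
scene [   5  135   57   68 2505] ((39.694496154785156, 601.1715087890625), (97.10967254638672, 369.5036926269531), 5.286485195159912)
scene [ 52 135 105  26 615] ((206.0926055908203, 572.4019165039062), (117.72282409667969, 320.4232177734375), 58.675350189208984)
scene [164 135  72  22 845] ((459.3158874511719, 428.6849670410156), (99.9642562866211, 216.88829040527344), 58.67535400390625)
scene [ 252  137   92   95 2788] ((616.6027221679688, 168.655517578125), (376.94134521484375, 77.69430541992188), 85.51087188720703)
scene [ 197  166  109   98 2007] ((460.41131591796875, 145.4347686767578), (76.90522766113281, 374.803466796875), 5.997628688812256)
```

View pics/crop_side.png

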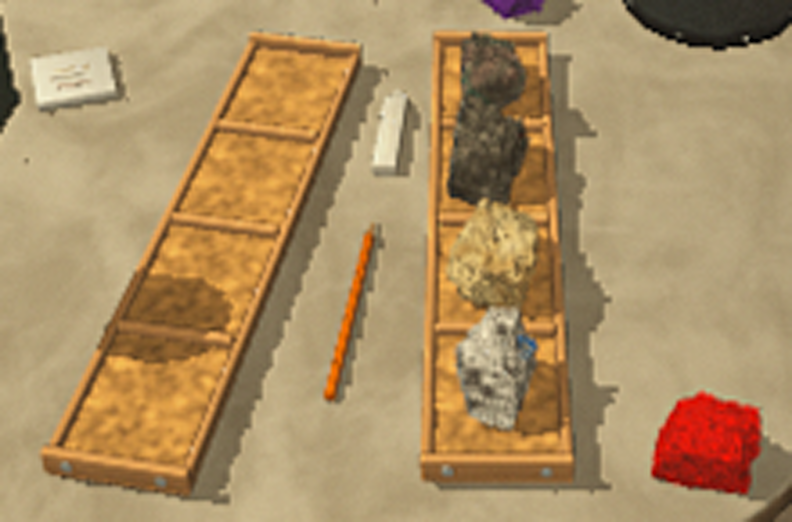

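View pics/crop_scene.png

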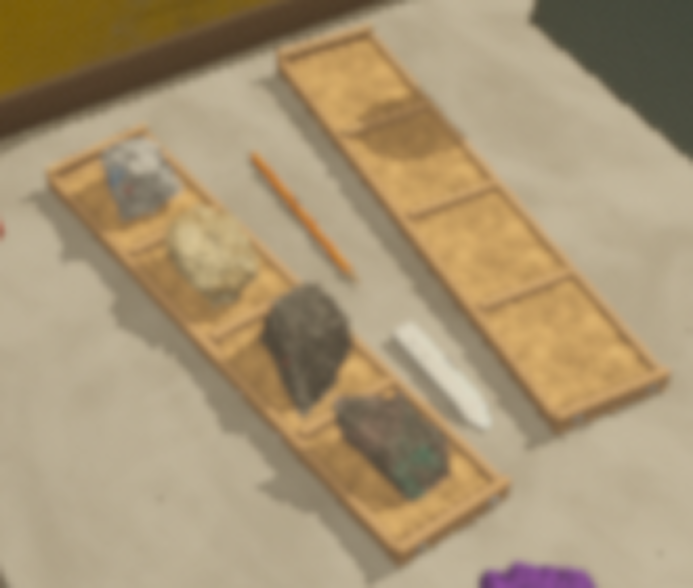

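The crops confirm the choice. From the left the order is marble, fossil, gabbro, then ore, whose green patch shows in the scene view. The red and purple rocks are decoys. The racks' centres are at roughly (0.462, 0.150) with yaw +0.10 and (0.619, 0.172) with yaw -0.075. I'll turn the tool square to the world and move it above the racks.

drive_tool:
  deltas:
    - [[0,0,-10,0,0,0.1225],[0,0,-10,0,0,0.1225],[0,0,-10,0,0,0.1225],[0,0,-10,0,0,0.1225],[0,0,-10,0,0,0.1225],[0,0,0,0,0,0.1225],[0,0,0,0,0,0.1225],[0,0,0,0,0,0.1225]]
  gripper: 100

```text
time: 0.92
position: [0.2118, 0.5879, 0.2947]
tool_rot: [0.618, 0.786, 0.0, -0.0]
ft_force: [0.1, -0.0, 0.3]
grip_width: 0.0872
grip_force: 0.0
```

drive_tool:
  deltas:
    - [[0,0,0,0,0,0.1225],[0,0,0,0,0,0.1225],[-30,20,0,0,0,0],[-35,23,0,0,0,0],[-35,23,0,0,0,0],[-35,23,0,0,0,0],[-35,23,0,0,0,0],[-35,23,0,0,0,0]]

```text
time: 1.58
position: [0.3467, 0.3822, 0.2946]
tool_rot: [0.707, 0.707, 0.0, 0.0]
ft_force: [0.6, -0.8, 0.5]
grip_width: 0.0874
grip_force: 0.0
```

drive_tool:
  deltas:
    - [[-35,23,0,0,0,0],[-35,23,0,0,0,0],[-35,23,0,0,0,0],[-35,23,0,0,0,0],[-35,23,0,0,0,0],[-35,23,0,0,0,0],[-35,23,0,0,0,0],[-30,20,0,0,0,0]]

```text
time: 2.25
position: [0.5276, 0.1076, 0.2947]
tool_rot: [0.708, 0.707, 0.0, 0.0]
ft_force: [0.8, 1.3, 0.1]
grip_width: 0.0871
grip_force: 0.0
```

drive_tool:
  deltas:
    - [[0,0,0,0,0,0],[0,0,0,0,0,0]]

```text
time: 2.42
position: [0.5273, 0.1084, 0.2943]
tool_rot: [0.709, 0.706, -0.0, -0.0]
ft_force: [0.1, 0.0, -0.8]
grip_width: 0.0868
grip_force: 0.0
```

```bash
python3 - <<'E'
from h import *
k=cam('wrist');save(k,'w1.png')
hsv=cv2.cvtColor(k['img'],cv2.COLOR_RGB2HSV)
m=cv2.inRange(hsv,(8,110,110),(24,255,255))
m=cv2.morphologyEx(m,cv2.MORPH_CLOSE,np.ones((7,7)))
N,L,S,C=cv2.connectedComponentsWithStats(m)
for i in range(1,N):
    if S[i,4]>600:
        h=cv2.findContours((L==i).astype('u1')*1,0,2)[0][0][:,0]
        p=px2plane(k,h,0.018)[:,:2]
        print(S[i],cv2.minAreaRect((p*1000).astype('f4')))
s=cam('side');print('box base',px2plane(s,[[95,262],[135,188]],0)[:,:2])
print(k['M'])
E
```

```text
[ 172    0   85  246 8147] ((467.288330078125, 148.806884765625), (76.1679916381836, 366.7485046386719), 5.726918697357178)
[  285     0    82   233 11690] ((620.5703125, 159.17340087890625), (341.8406982421875, 76.1562271118164), 85.29653930664062)
box base [[0.79071994 0.29417121]
 [0.7877867  0.05513717]]
[[ 9.99992054e-01  3.54350024e-03  1.82607518e-03  5.28095497e-01]
 [-3.90926848e-03  9.61359778e-01  2.75267316e-01  1.83014532e-01]
 [-7.80105432e-04 -2.75272267e-01  9.61365992e-01  4.33302643e-01]
 [ 0.00000000e+00  0.00000000e+00  0.00000000e+00  1.00000000e+00]]
```

View pics/w1.png

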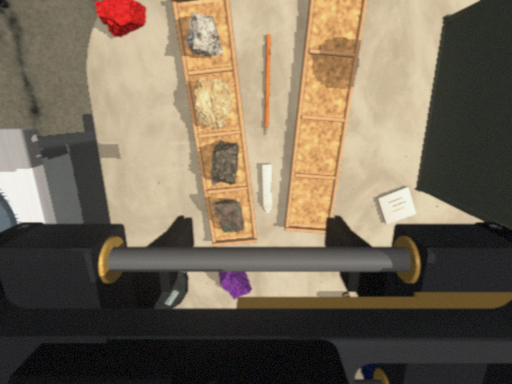

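The wrist view agrees with the side view. The full rack's centre is (0.466, 0.152) with yaw +0.100, and the empty one's is (0.622, 0.175) with yaw -0.080. The box's near face is at x=0.79, clear of the gripper. The rocks are at about (204,35), (212,102), (225,162) and (230,215). Next I measure the rocks.

```bash
cat > g.py <<'E'
from h import *
F=(np.array([.466,.1522]),.0995); E_=(np.array([.6218,.175]),-.080)
def w(fr,x,y):
    c,s=np.cos(fr[1]),np.sin(fr[1]); return fr[0]+np.array([c*x-s*y,s*x+c*y])
def loc(fr,p):
    c,s=np.cos(fr[1]),np.sin(fr[1]); d=(np.atleast_2d(p)-fr[0]); return np.c_[d[:,0]*c+d[:,1]*s,-d[:,0]*s+d[:,1]*c]
bays=[.135,.045,-.045,-.135]
names=['marble','fossil','gabbro','ore']; H=[42,34,47,40]
E
python3 - <<'E'
from g import *
k=dict(cam('wrist'));img=k['img']
hsv=cv2.cvtColor(img,cv2.COLOR_RGB2HSV);lab=cv2.cvtColor(img,cv2.COLOR_RGB2LAB).astype(int)
vis=cv2.resize(img[0:250,160:370],None,fx=3,fy=2.4)[:,:,::-1].copy()
vis=cv2.resize(img[0:250,160:370],None,fx=2.4,fy=2.4,interpolation=cv2.INTER_CUBIC)[:,:,::-1].copy()
for i in range(4):
    P=[np.r_[w(F,x,bays[i]+y),.014] for x,y in((-.031,-.041),(.031,-.041),(.031,.041),(-.031,.041))]
    poly=proj(k,P).astype(np.int32); m=np.zeros(img.shape[:2],'u1');cv2.fillPoly(m,[poly],1)
    m=cv2.dilate(m,np.ones((5,5)))
    sat=hsv[:,:,1]
    t=150 if i==1 else 110
    mm=((sat<t)&(m>0)).astype('u1')
    mm=cv2.morphologyEx(mm,cv2.MORPH_CLOSE,np.ones((3,3)));mm=cv2.morphologyEx(mm,cv2.MORPH_OPEN,np.ones((3,3)))
    h=max(cv2.findContours(mm,0,2)[0],key=cv2.contourArea)
    cv2.drawContours(vis,[((h-[160,0])*2.4).astype(np.int32)],-1,(255,0,0),1)
    cv2.polylines(vis,[((poly-[160,0])*2.4).astype(np.int32)],True,(0,255,0),1)
    p=px2plane(k,h[:,0],.012+H[i]*.0005)[:,:2]
    l=loc(F,p)*1000
    print(names[i],cv2.minAreaRect((l-[0,bays[i]*1000]).astype('f4')),'bbox',l.min(0)-[0,bays[i]*1000],l.max(0)-[0,bays[i]*1000])
for i in range(4):
    P=[np.r_[w(E_,x,bays[i]+y),.014] for x,y in((-.033,-.042),(.033,-.042),(.033,.042),(-.033,.042))]
    cv2.polylines(vis,[((proj(k,P)-[160,0])*2.4).astype(np.int32)],True,(0,255,0),1)
cv2.imwrite('pics/w2.png',vis)
E
```

```text
marble ((3.8191490173339844, -5.403005599975586), (48.73987579345703, 51.01484298706055), 74.82827758789062) bbox [-23.53695633 -30.60442891] [24.83406885 22.75270514]
fossil ((1.3829689025878906, 0.035869598388671875), (86.64680480957031, 68.34630584716797), 89.80730438232422) bbox [-32.85346952 -43.30734539] [35.6760454  43.28342609]
gabbro ((4.707971572875977, 1.0191802978515625), (66.83546447753906, 39.358062744140625), 79.77825927734375) bbox [-18.8719673  -30.51959625] [28.2488002  34.82275174]
ore ((-0.132965087890625, 4.846860885620117), (43.860450744628906, 56.509117126464844), 4.604466915130615) bbox [-23.43534228 -23.37448841] [21.53046956 32.73824437]
```

View pics/w2.png

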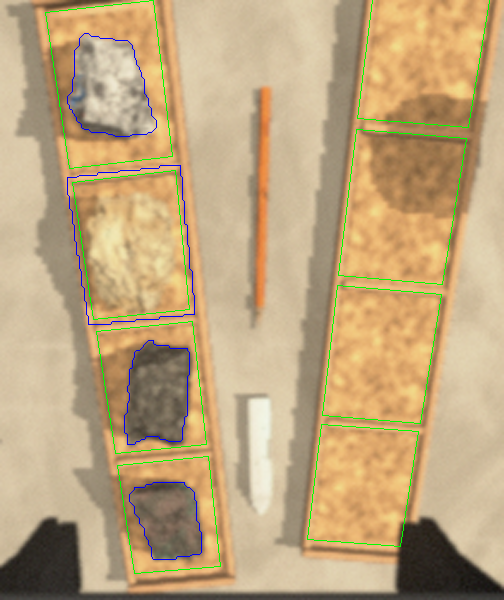

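The bay overlays match the wood in both racks, and the rocks sit within about 5 mm of their bay centres. The fossil contour is only its bay outline, but the stone looks centred at about (135,250) in the crop. The ore goes first.

```bash
cat >> g.py <<'E'
off=dict(marble=(.001,-.003),fossil=(0,0),gabbro=(.004,.002),ore=(0,.003))
def go(xy,yaw):
    o=sensors.get_obs();Rm=R.from_quat(o['tool_rot']).as_matrix();p=np.array(o['position'])
    y0=np.arctan2(Rm[1,1],Rm[0,1]); d=np.array(xy)-p[:2]
    tx=np.array([-np.sin(yaw),np.cos(yaw)]);ty=np.array([np.cos(yaw),np.sin(yaw)])
    print('turn z %.3f then x %.1f y %.1f | z now %.1f | tilt'%(-(yaw-y0),1e3*d@tx,1e3*d@ty,1e3*p[2]),Rm[:2,2].round(3), 'grip',o['grip_width'],o['time'])
def pick(n): i=names.index(n);go(w(F,off[n][0],bays[i]+off[n][1]),F[1])
def place(n): i=names.index(n);go(w(E_,0,-bays[i]),E_[1])
E
python3 -c "
from g import *
pick('ore')"
```

```text
turn z -0.099 then x -85.1 y -55.0 | z now 294.3 | tilt [-0.001  0.   ] grip 0.08712692266522745 2.5667
```

drive_tool:
  deltas:
    - [[0,0,0,0,0,-0.099],[-28,-18,25,0,0,0],[-28,-18,35,0,0,0],[-29,-19,35,0,0,0],[0,0,35,0,0,0],[0,0,20,0,0,0],[0,0,0,0,0,0],[0,0,0,0,0,0]]

```text
time: 3.23
position: [0.4837, 0.0302, 0.1544]
tool_rot: [0.671, 0.742, -0.001, -0.001]
ft_force: [0.6, 0.9, 0.3]
grip_width: 0.0868
grip_force: 0.0
```

```bash
python3 -c "
from g import *
pick('ore')
c=cam('scene');a=cv2.resize(c['img'][130:280,185:360],None,fx=4,fy=4,interpolation=cv2.INTER_CUBIC)
cv2.imwrite('pics/s2.png',a[:,:,::-1])"
```

```text
turn z 0.001 then x -8.8 y -5.5 | z now 154.4 | tilt [-0.002  0.001] grip 0.08683846463543327 3.2333
```

View pics/s2.png

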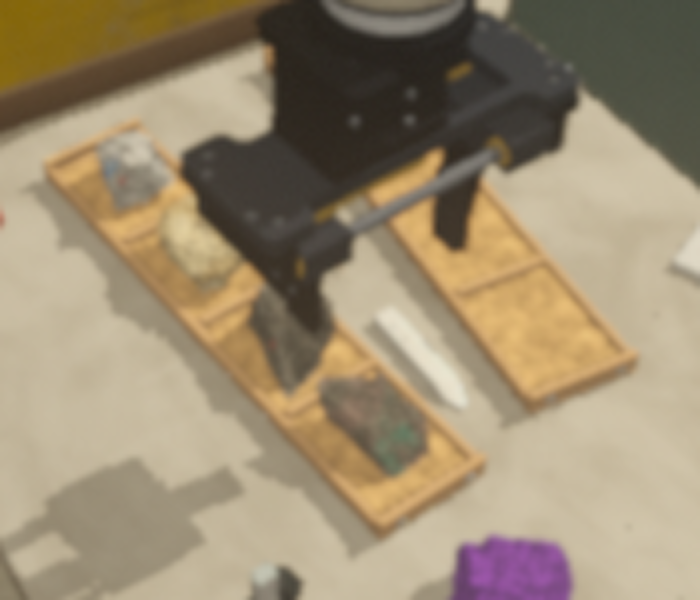

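The gripper is above the ore, with its long side along the rack. Keeping each row's shift under 41 mm, I descend and grip.

drive_tool:
  deltas:
    - [[-9,-5.5,10,0,0,0],[0,0,35,0,0,0],[0,0,35,0,0,0],[0,0,22,0,0,0],[0,0,10,0,0,0],[0,0,0,0,0,0],[0,0,0,0,0,0]]

```text
time: 3.87
position: [0.4812, 0.0197, 0.0438]
tool_rot: [0.671, 0.742, 0.001, 0.001]
ft_force: [0.3, -0.9, 1.0]
grip_width: 0.0868
grip_force: 0.0
```

drive_tool:
  deltas:
    - [[0,0,0,0,0,0],[0,0,0,0,0,0],[0,0,0,0,0,0],[0,0,0,0,0,0],[0,0,0,0,0,0],[0,0,0,0,0,0],[0,0,0,0,0,0],[0,0,0,0,0,0]]
  gripper: 0
  squeeze: 25

```text
time: 4.53
position: [0.48, 0.0194, 0.0428]
tool_rot: [0.671, 0.741, -0.0, -0.0]
ft_force: [1.2, -0.2, 0.0]
grip_width: 0.0416
grip_force: 0.2
```

drive_tool:
  deltas:
    - [[0,0,0,0,0,0],[0,0,0,0,0,0],[0,0,0,0,0,0],[0,0,0,0,0,0]]

```text
time: 4.87
position: [0.4799, 0.0194, 0.0427]
tool_rot: [0.671, 0.741, -0.0, -0.0]
ft_force: [-0.4, -0.1, 0.6]
grip_width: 0.0386
grip_force: 24.3
```

drive_tool:
  deltas:
    - [[0,0,-10,0,0,0],[0,0,-20,0,0,0],[0,0,-30,0,0,0],[0,0,-30,0,0,0],[0,0,-20,0,0,0],[0,0,0,0,0,0],[0,0,0,0,0,0]]

```text
time: 5.45
position: [0.4806, 0.0194, 0.1541]
tool_rot: [0.671, 0.741, 0.001, 0.001]
ft_force: [-0.4, -0.2, -0.8]
grip_width: 0.0388
grip_force: 24.3
```

```bash
python3 -c "
from g import *
place('ore')
c=cam('side');a=cv2.resize(c['img'][120:300,140:360],None,fx=3,fy=3,interpolation=cv2.INTER_CUBIC)
cv2.imwrite('pics/s3.png',a[:,:,::-1])"
```

```text
turn z 0.179 then x 301.4 y 128.3 | z now 154.1 | tilt [ 0.003 -0.001] grip 0.03879845093463694 5.45
```

View pics/s3.png

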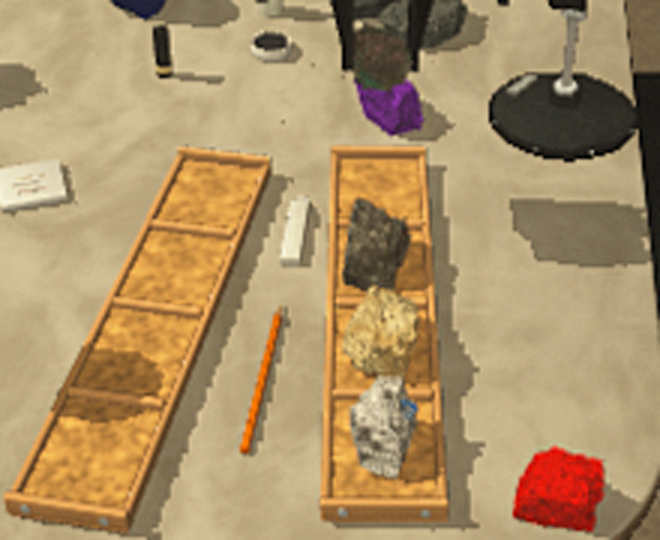

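The ore is held level in the jaws at about (383,52), and its old bay is empty. I carry it to the left bay of the empty rack.

drive_tool:
  deltas:
    - [[0,0,0,0,0,0.09],[0,0,0,0,0,0.089],[15,6,0,0,0,0],[33,14,0,0,0,0],[33,14,0,0,0,0],[33,14,0,0,0,0],[33,14,0,0,0,0],[33,14,0,0,0,0]]

```text
time: 6.17
position: [0.5693, 0.1941, 0.1504]
tool_rot: [0.735, 0.678, -0.002, -0.001]
ft_force: [0.5, -0.4, -1.6]
grip_width: 0.0386
grip_force: 24.3
```

drive_tool:
  deltas:
    - [[33,14,0,0,0,0],[33,14,0,0,0,0],[33,14,0,0,0,0],[22,10,0,0,0,0],[0,0,20,0,0,0],[0,0,20,0,0,0],[0,0,0,0,0,0],[0,0,0,0,0,0]]

```text
time: 6.83
position: [0.6292, 0.3085, 0.109]
tool_rot: [0.735, 0.678, -0.004, -0.002]
ft_force: [0.2, 0.2, -1.2]
grip_width: 0.0387
grip_force: 24.3
```

```bash
python3 -c "
from g import *
place('ore')"
```

```text
turn z 0.000 then x 1.3 y 3.3 | z now 109.0 | tilt [-0.008 -0.002] grip 0.038744078223405885 6.8333
```

drive_tool:
  deltas:
    - [[1,3,15,0,0,0],[0,0,25,0,0,0],[0,0,15,0,0,0],[0,0,6,0,0,0],[0,0,3,0,0,0],[0,0,0,0,0,0],[0,0,0,0,0,0],[0,0,0,0,0,0]]

```text
time: 7.5
position: [0.6357, 0.3103, 0.0501]
tool_rot: [0.735, 0.678, 0.001, 0.001]
ft_force: [-0.9, -0.4, -0.9]
grip_width: 0.0392
grip_force: 24.3
```

```bash
python3 -c "
from g import *
place('ore');o=sensors.get_obs();print(o['position'],o['q'])"
```

```text
turn z -0.000 then x -1.0 y -3.0 | z now 50.1 | tilt [0.002 0.001] grip 0.03917909921953699 7.5
[0.63570302 0.31028496 0.05007277] [2.96498141e-01 8.64944638e-01 1.33235892e+00 4.62695370e-05
 9.41788106e-01 3.76501920e-01]
```

drive_tool:
  deltas:
    - [[-1,-3,4,0,0,0],[0,0,2,0,0,0],[0,0,0,0,0,0],[0,0,0,0,0,0],[0,0,0,0,0,0]]

```text
time: 7.92
position: [0.6317, 0.3093, 0.0429]
tool_rot: [0.735, 0.678, 0.0, 0.0]
ft_force: [0.4, 0.9, -2.5]
grip_width: 0.0388
grip_force: 24.3
```

drive_tool:
  deltas:
    - [[0,0,0,0,0,0],[0,0,0,0,0,0],[0,0,0,0,0,0],[0,0,0,0,0,0],[0,0,0,0,0,0],[0,0,0,0,0,0],[0,0,0,0,0,0],[0,0,0,0,0,0]]
  gripper: 100

```text
time: 8.58
position: [0.6317, 0.3093, 0.0428]
tool_rot: [0.735, 0.678, 0.0, 0.0]
ft_force: [1.1, -0.1, 0.3]
grip_width: 0.0827
grip_force: 0.0
```

drive_tool:
  deltas:
    - [[0,0,-10,0,0,0],[0,0,-35,0,0,0],[0,0,-35,0,0,0],[0,0,-35,0,0,0],[-20,0,0,0,0,-0.09],[-20,0,0,0,0,-0.089],[0,0,0,0,0,0],[0,0,0,0,0,0]]

```text
time: 9.25
position: [0.6305, 0.2686, 0.1588]
tool_rot: [0.672, 0.74, 0.0, 0.0]
ft_force: [1.0, 0.3, -0.3]
grip_width: 0.0869
grip_force: 0.0
```

```bash
python3 -c "
from g import *
pick('gabbro')
c=cam('side');a=cv2.resize(c['img'][160:305,130:350],None,fx=3,fy=3,interpolation=cv2.INTER_CUBIC)
cv2.imwrite('pics/s4.png',a[:,:,::-1])"
```

```text
turn z -0.003 then x -142.4 y -171.2 | z now 158.8 | tilt [0.001 0.001] grip 0.086944522061007 9.25
```

View pics/s4.png

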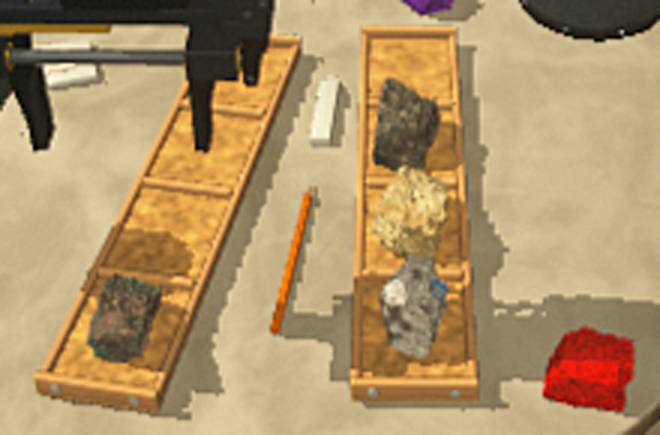

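The ore now lies flat and centred in the left bay at about (125,318). The gabbro is next.

drive_tool:
  deltas:
    - [[-10,-12,0,0,0,0],[-24,-29,0,0,0,0],[-24,-29,0,0,0,0],[-24,-29,0,0,0,0],[-24,-29,0,0,0,0],[-24,-29,0,0,0,0],[-12,-14,0,0,0,0],[0,0,20,0,0,0]]

```text
time: 9.97
position: [0.4723, 0.11, 0.1398]
tool_rot: [0.672, 0.74, 0.0, 0.001]
ft_force: [-0.4, 0.9, -0.7]
grip_width: 0.0873
grip_force: 0.0
```

drive_tool:
  deltas:
    - [[0,0,0,0,0,0],[0,0,0,0,0,0],[0,0,0,0,0,0],[0,0,0,0,0,0]]

```text
time: 10.3
position: [0.4753, 0.1118, 0.1382]
tool_rot: [0.671, 0.742, 0.001, 0.001]
ft_force: [-0.5, -0.3, 0.4]
grip_width: 0.0869
grip_force: 0.0
```

```bash
python3 -c "
from g import *
pick('gabbro')"
```

```text
turn z 0.000 then x -1.9 y -1.3 | z now 138.2 | tilt [0.002 0.   ] grip 0.08694873607188455 10.3
```

drive_tool:
  deltas:
    - [[-2,-1,15,0,0,0],[0,0,35,0,0,0],[0,0,25,0,0,0],[0,0,15,0,0,0],[0,0,5,0,0,0],[0,0,0,0,0,0],[0,0,0,0,0,0],[0,0,0,0,0,0]]

```text
time: 10.97
position: [0.4744, 0.1092, 0.0438]
tool_rot: [0.671, 0.741, 0.001, 0.001]
ft_force: [0.4, -0.5, -0.3]
grip_width: 0.0869
grip_force: 0.0
```

drive_tool:
  deltas:
    - [[0,0,0,0,0,0],[0,0,0,0,0,0],[0,0,0,0,0,0],[0,0,0,0,0,0],[0,0,0,0,0,0],[0,0,0,0,0,0],[0,0,0,0,0,0],[0,0,0,0,0,0]]
  gripper: 0
  squeeze: 30

```text
time: 11.63
position: [0.4735, 0.109, 0.0427]
tool_rot: [0.671, 0.741, 0.0, 0.0]
ft_force: [-0.7, 1.4, -0.1]
grip_width: 0.042
grip_force: 27.4
```

drive_tool:
  deltas:
    - [[0,0,0,0,0,0],[0,0,0,0,0,0],[0,0,0,0,0,0],[0,0,0,0,0,0]]

```text
time: 11.97
position: [0.4736, 0.109, 0.0428]
tool_rot: [0.671, 0.741, 0.0, 0.0]
ft_force: [0.6, 0.1, 0.6]
grip_width: 0.0417
grip_force: 27.0
```

drive_tool:
  deltas:
    - [[0,0,-10,0,0,0],[0,0,-20,0,0,0],[0,0,-30,0,0,0],[0,0,-30,0,0,0],[0,0,-20,0,0,0],[0,0,0,0,0,0],[0,0,0,0,0,0]]

```text
time: 12.55
position: [0.4734, 0.109, 0.1537]
tool_rot: [0.671, 0.741, 0.001, 0.001]
ft_force: [-0.6, -0.4, -2.8]
grip_width: 0.0414
grip_force: 27.5
```

```bash
python3 -c "
from g import *
place('gabbro')
c=cam('side');a=cv2.resize(c['img'][100:305,130:350],None,fx=2.8,fy=2.8,interpolation=cv2.INTER_CUBIC)
cv2.imwrite('pics/s5.png',a[:,:,::-1])"
```

```text
turn z 0.179 then x 122.6 y 142.7 | z now 153.7 | tilt [ 0.002 -0.   ] grip 0.0413847986344828 12.55
```

View pics/s5.png

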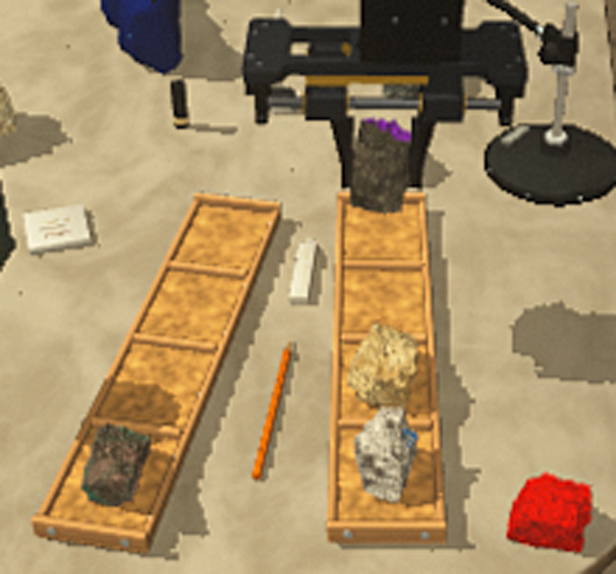

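The gabbro is held level at about (380,165) in the crop; the purple patch is the decoy behind it. I carry it to the +45 mm bay.

drive_tool:
  deltas:
    - [[0,0,0,0,0,0.09],[0,0,0,0,0,0.089],[12,14,0,0,0,0],[22,26,0,0,0,0],[25,29,0,0,0,0],[25,29,0,0,0,0],[25,29,0,0,0,0],[14,16,0,0,0,0]]

```text
time: 13.27
position: [0.628, 0.2224, 0.15]
tool_rot: [0.735, 0.678, 0.0, -0.0]
ft_force: [1.0, -0.6, -2.7]
grip_width: 0.0415
grip_force: 27.5
```

drive_tool:
  deltas:
    - [[0,0,20,0,0,0],[0,0,20,0,0,0],[0,0,10,0,0,0],[0,0,0,0,0,0],[0,0,0,0,0,0],[0,0,0,0,0,0],[0,0,0,0,0,0]]

```text
time: 13.85
position: [0.6265, 0.2201, 0.1038]
tool_rot: [0.735, 0.678, 0.001, 0.001]
ft_force: [0.4, 0.7, -2.7]
grip_width: 0.0407
grip_force: 27.5
```

```bash
python3 -c "
from g import *
place('gabbro')"
```

```text
turn z -0.000 then x -0.4 y -1.1 | z now 103.8 | tilt [0.002 0.   ] grip 0.04074480293048602 13.85
```

drive_tool:
  deltas:
    - [[0,-1,15,0,0,0],[0,0,20,0,0,0],[0,0,12,0,0,0],[0,0,6,0,0,0],[0,0,2,0,0,0],[0,0,0,0,0,0],[0,0,0,0,0,0],[0,0,0,0,0,0]]

```text
time: 14.52
position: [0.6256, 0.2204, 0.0488]
tool_rot: [0.735, 0.678, 0.001, 0.001]
ft_force: [-0.3, -0.2, -2.5]
grip_width: 0.0409
grip_force: 27.5
```

drive_tool:
  deltas:
    - [[0,0,1.5,0,0,0],[0,0,1.5,0,0,0],[0,0,0,0,0,0],[0,0,0,0,0,0],[0,0,0,0,0,0]]

```text
time: 14.93
position: [0.6247, 0.2203, 0.0447]
tool_rot: [0.735, 0.678, -0.0, -0.0]
ft_force: [-0.2, 0.1, -3.7]
grip_width: 0.0414
grip_force: 27.5
```

drive_tool:
  deltas:
    - [[0,0,1.5,0,0,0],[0,0,0,0,0,0],[0,0,0,0,0,0]]

```text
time: 15.18
position: [0.6248, 0.2203, 0.0433]
tool_rot: [0.735, 0.678, 0.0, 0.0]
ft_force: [1.1, -0.4, -2.3]
grip_width: 0.0412
grip_force: 27.5
```

drive_tool:
  deltas:
    - [[0,0,0,0,0,0],[0,0,0,0,0,0],[0,0,0,0,0,0],[0,0,0,0,0,0],[0,0,0,0,0,0],[0,0,0,0,0,0],[0,0,0,0,0,0],[0,0,0,0,0,0]]
  gripper: 100

```text
time: 15.85
position: [0.6248, 0.2203, 0.0433]
tool_rot: [0.735, 0.678, 0.0, 0.0]
ft_force: [1.1, 0.2, 0.4]
grip_width: 0.0836
grip_force: 0.0
```

drive_tool:
  deltas:
    - [[0,0,-10,0,0,0],[0,0,-35,0,0,0],[0,0,-35,0,0,0],[0,0,-35,0,0,0],[0,-20,0,0,0,-0.09],[0,-20,0,0,0,-0.089],[0,0,0,0,0,0],[0,0,0,0,0,0]]

```text
time: 16.52
position: [0.5839, 0.2218, 0.1592]
tool_rot: [0.671, 0.741, 0.0, 0.0]
ft_force: [0.8, 0.8, -0.4]
grip_width: 0.0869
grip_force: 0.0
```

```bash
python3 -c "
from g import *
pick('fossil')
c=cam('side');a=cv2.resize(c['img'][160:305,130:350],None,fx=3,fy=3,interpolation=cv2.INTER_CUBIC)
cv2.imwrite('pics/s6.png',a[:,:,::-1])"
```

```text
turn z -0.001 then x -12.6 y -124.3 | z now 159.2 | tilt [0. 0.] grip 0.08686871341511954 16.5167
```

View pics/s6.png

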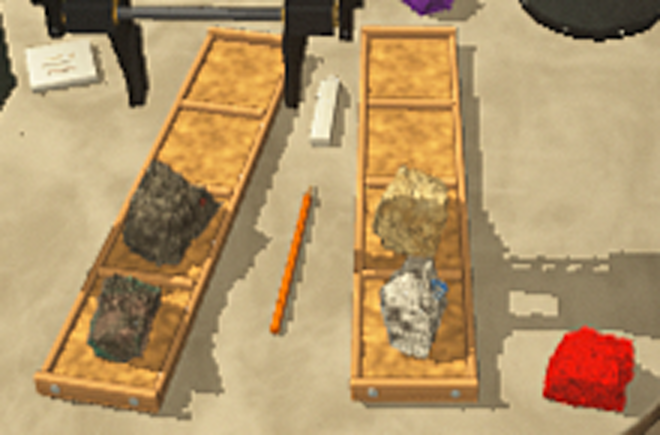

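Gabbro looks flat in its bay at about (168,212). The fossil is next.

drive_tool:
  deltas:
    - [[-3,-20,0,0,0,0],[-4,-35,0,0,0,0],[-4,-35,0,0,0,0],[-1.5,-24,0,0,0,0],[0,-10,20,0,0,0],[0,0,0,0,0,0],[0,0,0,0,0,0],[0,0,0,0,0,0]]

```text
time: 17.23
position: [0.4653, 0.1972, 0.1387]
tool_rot: [0.672, 0.741, 0.001, 0.001]
ft_force: [-0.8, 0.6, -0.3]
grip_width: 0.0871
grip_force: 0.0
```

drive_tool:
  deltas:
    - [[0,0,0,0,0,0],[0,0,0,0,0,0]]

```text
time: 17.4
position: [0.4646, 0.1972, 0.1388]
tool_rot: [0.671, 0.741, 0.001, 0.001]
ft_force: [-0.1, 0.8, -0.0]
grip_width: 0.0867
grip_force: 0.0
```

```bash
python3 -c "
from g import *
pick('fossil')"
```

```text
turn z -0.001 then x 0.1 y -3.1 | z now 138.8 | tilt [0.003 0.   ] grip 0.0867229952797218 17.4
```

drive_tool:
  deltas:
    - [[0,-2,15,0,0,0],[0,0,35,0,0,0],[0,0,25,0,0,0],[0,0,15,0,0,0],[0,0,7,0,0,0],[0,0,0,0,0,0],[0,0,0,0,0,0],[0,0,0,0,0,0]]

```text
time: 18.07
position: [0.4617, 0.197, 0.0422]
tool_rot: [0.671, 0.741, 0.001, 0.001]
ft_force: [-0.6, -0.5, -0.5]
grip_width: 0.087
grip_force: 0.0
```

drive_tool:
  deltas:
    - [[0,0,0,0,0,0],[0,0,0,0,0,0],[0,0,0,0,0,0],[0,0,0,0,0,0],[0,0,0,0,0,0],[0,0,0,0,0,0],[0,0,0,0,0,0],[0,0,0,0,0,0]]
  gripper: 0
  squeeze: 30

```text
time: 18.73
position: [0.4612, 0.1969, 0.0415]
tool_rot: [0.671, 0.741, 0.0, 0.0]
ft_force: [0.9, 1.5, 2.3]
grip_width: 0.0496
grip_force: 29.9
```

drive_tool:
  deltas:
    - [[0,0,0,0,0,0],[0,0,0,0,0,0],[0,0,0,0,0,0]]

```text
time: 18.98
position: [0.4612, 0.1969, 0.0414]
tool_rot: [0.671, 0.741, 0.0, 0.0]
ft_force: [0.9, 0.5, 2.5]
grip_width: 0.0499
grip_force: 29.9
```

drive_tool:
  deltas:
    - [[0,0,-10,0,0,0],[0,0,-20,0,0,0],[0,0,-30,0,0,0],[0,0,-30,0,0,0],[0,0,-20,0,0,0],[0,0,0,0,0,0],[0,0,0,0,0,0]]

```text
time: 19.57
position: [0.4603, 0.1967, 0.1519]
tool_rot: [0.671, 0.741, 0.0, 0.0]
ft_force: [-0.4, -0.2, -3.2]
grip_width: 0.0497
grip_force: 29.9
```

```bash
python3 -c "
from g import *
place('fossil')"
```

```text
turn z 0.179 then x -53.8 y 162.7 | z now 151.9 | tilt [0.001 0.   ] grip 0.049736518484507164 19.5667
```

drive_tool:
  deltas:
    - [[0,0,0,0,0,0.09],[0,0,0,0,0,0.089],[-5,15,0,0,0,0],[-11,32,0,0,0,0],[-12,36,0,0,0,0],[-12,36,0,0,0,0],[-9,29,0,0,0,0],[-5,15,0,0,0,0]]

```text
time: 20.23
position: [0.6216, 0.1278, 0.1486]
tool_rot: [0.735, 0.678, -0.0, 0.0]
ft_force: [0.5, 0.0, -2.7]
grip_width: 0.05
grip_force: 29.9
```

drive_tool:
  deltas:
    - [[0,0,20,0,0,0],[0,0,20,0,0,0],[0,0,10,0,0,0],[0,0,0,0,0,0],[0,0,0,0,0,0],[0,0,0,0,0,0],[0,0,0,0,0,0]]

```text
time: 20.82
position: [0.6194, 0.1302, 0.1022]
tool_rot: [0.735, 0.678, 0.001, 0.001]
ft_force: [0.6, -0.0, -3.1]
grip_width: 0.05
grip_force: 29.9
```

```bash
python3 -c "
from g import *
place('fossil')"
```

```text
turn z 0.000 then x -0.1 y -1.2 | z now 102.2 | tilt [0.002 0.   ] grip 0.049996847337811845 20.8167
```

drive_tool:
  deltas:
    - [[0,-1,15,0,0,0],[0,0,20,0,0,0],[0,0,12,0,0,0],[0,0,6,0,0,0],[0,0,3,0,0,0],[0,0,2,0,0,0],[0,0,0,0,0,0],[0,0,0,0,0,0]]

```text
time: 21.48
position: [0.6184, 0.13, 0.0439]
tool_rot: [0.735, 0.678, 0.001, 0.0]
ft_force: [-0.4, 0.3, -2.5]
grip_width: 0.0499
grip_force: 29.9
```

drive_tool:
  deltas:
    - [[0,0,1,0,0,0],[0,0,0,0,0,0],[0,0,0,0,0,0],[0,0,0,0,0,0]]

```text
time: 21.82
position: [0.618, 0.13, 0.0426]
tool_rot: [0.735, 0.678, 0.0, 0.0]
ft_force: [0.4, 0.6, -3.1]
grip_width: 0.0498
grip_force: 29.9
```

drive_tool:
  deltas:
    - [[0,0,0.8,0,0,0],[0,0,0,0,0,0],[0,0,0,0,0,0]]

```text
time: 22.07
position: [0.618, 0.13, 0.0416]
tool_rot: [0.735, 0.678, 0.0, 0.0]
ft_force: [-0.5, -0.2, -1.6]
grip_width: 0.0499
grip_force: 29.9
```

drive_tool:
  deltas:
    - [[0,0,0,0,0,0],[0,0,0,0,0,0],[0,0,0,0,0,0],[0,0,0,0,0,0],[0,0,0,0,0,0],[0,0,0,0,0,0],[0,0,0,0,0,0],[0,0,0,0,0,0]]
  gripper: 100

```text
time: 22.73
position: [0.6178, 0.13, 0.0415]
tool_rot: [0.735, 0.678, 0.0, 0.0]
ft_force: [-0.1, -0.4, -0.0]
grip_width: 0.0859
grip_force: 0.0
```

drive_tool:
  deltas:
    - [[0,0,-10,0,0,0],[0,0,-35,0,0,0],[0,0,-35,0,0,0],[0,0,-35,0,0,0],[0,0,0,0,0,-0.09],[0,0,0,0,0,-0.089],[0,0,0,0,0,0],[0,0,0,0,0,0]]

```text
time: 23.4
position: [0.6176, 0.13, 0.157]
tool_rot: [0.672, 0.74, 0.0, 0.0]
ft_force: [-0.1, 1.1, -1.0]
grip_width: 0.0872
grip_force: 0.0
```

```bash
python3 -c "
from g import *
pick('marble')"
```

```text
turn z -0.003 then x 169.1 y -147.7 | z now 157.0 | tilt [0. 0.] grip 0.08721970761531324 23.4
```

drive_tool:
  deltas:
    - [[15,-13,0,0,0,0],[28,-24,0,0,0,0],[30,-27,0,0,0,0],[30,-27,0,0,0,0],[30,-27,0,0,0,0],[24,-19,0,0,0,0],[12,-10,10,0,0,0],[0,0,10,0,0,0]]

```text
time: 24.07
position: [0.4514, 0.2857, 0.1363]
tool_rot: [0.67, 0.742, -0.001, -0.001]
ft_force: [0.6, -0.4, -0.3]
grip_width: 0.087
grip_force: 0.0
```

drive_tool:
  deltas:
    - [[0,0,0,0,0,0],[0,0,0,0,0,0],[0,0,0,0,0,0],[0,0,0,0,0,0],[0,0,0,0,0,0]]

```text
time: 24.48
position: [0.456, 0.283, 0.1367]
tool_rot: [0.672, 0.741, 0.0, 0.0]
ft_force: [0.0, -0.3, -0.4]
grip_width: 0.0872
grip_force: 0.0
```

```bash
python3 -c "
from g import *
pick('marble')"
```

```text
turn z -0.002 then x 0.8 y -2.0 | z now 136.7 | tilt [0.001 0.   ] grip 0.0872184781449457 24.4833
```

drive_tool:
  deltas:
    - [[1,-1.5,15,0,0,0],[0,0,35,0,0,0],[0,0,25,0,0,0],[0,0,13,0,0,0],[0,0,5,0,0,0],[0,0,0,0,0,0],[0,0,0,0,0,0],[0,0,0,0,0,0]]

```text
time: 25.15
position: [0.4543, 0.2847, 0.0446]
tool_rot: [0.671, 0.741, 0.001, 0.001]
ft_force: [-0.1, -0.4, -0.2]
grip_width: 0.0874
grip_force: 0.0
```

drive_tool:
  deltas:
    - [[0,0,0,0,0,0],[0,0,0,0,0,0],[0,0,0,0,0,0],[0,0,0,0,0,0],[0,0,0,0,0,0],[0,0,0,0,0,0],[0,0,0,0,0,0],[0,0,0,0,0,0]]
  gripper: 0
  squeeze: 25

```text
time: 25.82
position: [0.453, 0.2844, 0.0434]
tool_rot: [0.671, 0.741, -0.0, -0.0]
ft_force: [-0.3, 0.3, 0.4]
grip_width: 0.0416
grip_force: 4.7
```

drive_tool:
  deltas:
    - [[0,0,0,0,0,0],[0,0,0,0,0,0],[0,0,0,0,0,0],[0,0,0,0,0,0]]

```text
time: 26.15
position: [0.4532, 0.2845, 0.0434]
tool_rot: [0.671, 0.741, -0.0, -0.0]
ft_force: [-0.7, -0.7, 0.8]
grip_width: 0.0405
grip_force: 24.8
```

drive_tool:
  deltas:
    - [[0,0,-10,0,0,0],[0,0,-20,0,0,0],[0,0,-30,0,0,0],[0,0,-30,0,0,0],[0,0,-20,0,0,0],[0,0,0,0,0,0],[0,0,0,0,0,0]]

```text
time: 26.73
position: [0.4538, 0.2848, 0.1549]
tool_rot: [0.671, 0.741, 0.001, 0.001]
ft_force: [0.7, -0.5, -1.8]
grip_width: 0.0407
grip_force: 24.8
```

```bash
python3 -c "
from g import *
place('marble')"
```

```text
turn z 0.179 then x -231.0 y 176.2 | z now 154.9 | tilt [0.003 0.001] grip 0.04070623627604543 26.7333
```

drive_tool:
  deltas:
    - [[0,0,0,0,0,0.09],[0,0,0,0,0,0.089],[-12,9,0,0,0,0],[-25,19,0,0,0,0],[-29,22,0,0,0,0],[-29,22,0,0,0,0],[-29,22,0,0,0,0],[-29,22,0,0,0,0]]

```text
time: 27.4
position: [0.5559, 0.1212, 0.1516]
tool_rot: [0.735, 0.678, -0.002, -0.001]
ft_force: [1.0, 0.1, -1.7]
grip_width: 0.0404
grip_force: 24.8
```

drive_tool:
  deltas:
    - [[-29,22,0,0,0,0],[-29,22,0,0,0,0],[-20,16,0,0,0,0],[0,0,20,0,0,0],[0,0,20,0,0,0],[0,0,10,0,0,0],[0,0,0,0,0,0],[0,0,0,0,0,0]]

```text
time: 28.07
position: [0.6089, 0.0406, 0.1019]
tool_rot: [0.735, 0.678, -0.001, -0.001]
ft_force: [0.1, 0.9, -1.7]
grip_width: 0.0407
grip_force: 24.8
```

drive_tool:
  deltas:
    - [[0,0,0,0,0,0],[0,0,0,0,0,0],[0,0,0,0,0,0]]

```text
time: 28.32
position: [0.6109, 0.0405, 0.1046]
tool_rot: [0.735, 0.679, 0.001, 0.001]
ft_force: [0.6, 0.4, -2.2]
grip_width: 0.0409
grip_force: 24.8
```

```bash
python3 -c "
from g import *
place('marble')"
```

```text
turn z 0.001 then x -0.1 y 0.1 | z now 104.6 | tilt [ 0.002 -0.   ] grip 0.04087168652022368 28.3167
```

104.6 to about 44 mm.

drive_tool:
  deltas:
    - [[0,0,15,0,0,0],[0,0,20,0,0,0],[0,0,12,0,0,0],[0,0,6,0,0,0],[0,0,3,0,0,0],[0,0,2,0,0,0],[0,0,0,0,0,0],[0,0,0,0,0,0]]

```text
time: 28.98
position: [0.6107, 0.0401, 0.0461]
tool_rot: [0.735, 0.678, 0.0, 0.0]
ft_force: [-0.1, 0.5, -0.7]
grip_width: 0.0407
grip_force: 24.8
```

drive_tool:
  deltas:
    - [[0,0,0.7,0,0,0],[0,0,0,0,0,0],[0,0,0,0,0,0],[0,0,0,0,0,0]]

```text
time: 29.32
position: [0.6104, 0.0401, 0.0451]
tool_rot: [0.735, 0.678, 0.0, 0.0]
ft_force: [0.7, -0.5, -1.7]
grip_width: 0.0407
grip_force: 24.8
```

drive_tool:
  deltas:
    - [[0,0,1.2,0,0,0],[0,0,0,0,0,0],[0,0,0,0,0,0]]

```text
time: 29.57
position: [0.6102, 0.0402, 0.0435]
tool_rot: [0.735, 0.678, 0.0, -0.0]
ft_force: [-0.8, -0.3, -1.7]
grip_width: 0.0407
grip_force: 24.8
```

drive_tool:
  deltas:
    - [[0,0,0,0,0,0],[0,0,0,0,0,0],[0,0,0,0,0,0],[0,0,0,0,0,0],[0,0,0,0,0,0],[0,0,0,0,0,0],[0,0,0,0,0,0],[0,0,0,0,0,0]]
  gripper: 100

```text
time: 30.23
position: [0.6102, 0.0402, 0.0436]
tool_rot: [0.735, 0.678, 0.0, 0.0]
ft_force: [0.4, 0.0, 0.1]
grip_width: 0.0836
grip_force: 0.0
```

drive_tool:
  deltas:
    - [[0,0,-10,0,0,0],[0,0,-35,0,0,0],[0,0,-40,0,0,0],[0,0,-40,0,0,0],[0,0,-40,0,0,0],[15,0,-37,0,0,0],[15,0,-37,0,0,0],[15,0,-37,0,0,0]]

```text
time: 30.9
position: [0.6132, 0.0853, 0.3226]
tool_rot: [0.735, 0.678, 0.0, 0.0]
ft_force: [1.0, -1.2, -1.0]
grip_width: 0.087
grip_force: 0.0
```

drive_tool:
  deltas:
    - [[30,0,-10,0,0,0],[10,0,0,0,0,0],[0,0,0,0,0,0],[0,0,0,0,0,0],[0,0,0,0,0,0],[0,0,0,0,0,0]]

```text
time: 31.4
position: [0.6162, 0.1236, 0.3276]
tool_rot: [0.735, 0.678, -0.002, -0.001]
ft_force: [-0.1, -0.4, 0.1]
grip_width: 0.0868
grip_force: 0.0
```

```bash
python3 - <<'E'
from g import *
k=cam('wrist');img=k['img'];print(sensors.get_obs()['position'])
hsv=cv2.cvtColor(img,cv2.COLOR_RGB2HSV)
u0=proj(k,[np.r_[w(E_,0,0),.014]])[0];x0=int(u0[0])-75
f=2.5
vis=cv2.resize(img[0:236,x0:x0+150],None,fx=f,fy=f,interpolation=cv2.INTER_CUBIC)[:,:,::-1].copy()
for b in range(4):
    i=3-b
    P=[np.r_[w(E_,x,bays[b]+y),.014] for x,y in((-.033,-.042),(.033,-.042),(.033,.042),(-.033,.042))]
    poly=proj(k,P); cv2.polylines(vis,[((poly-[x0,0])*f).astype(np.int32)],True,(0,255,0),1)
    m=np.zeros(img.shape[:2],'u1');cv2.fillPoly(m,[poly.astype(np.int32)],1)
    mm=((hsv[:,:,1]<(125 if i==1 else 110))&(m>0)).astype('u1')
    mm=cv2.morphologyEx(mm,cv2.MORPH_CLOSE,np.ones((3,3)));mm=cv2.morphologyEx(mm,cv2.MORPH_OPEN,np.ones((3,3)))
    cs=cv2.findContours(mm,0,2)[0]
    if not cs: print(names[i],'none');continue
    h=max(cs,key=cv2.contourArea)
    cv2.drawContours(vis,[((h-[x0,0])*f).astype(np.int32)],-1,(255,0,0),1)
    l=loc(E_,px2plane(k,h[:,0],.012+H[i]*.0005)[:,:2])*1000-[0,bays[b]*1000]
    print(names[i],'bbox',l.min(0).round(),l.max(0).round(),'mid',((l.min(0)+l.max(0))/2).round(1),cv2.minAreaRect(l.astype('f4'))[1:])
s=cam('side');a=cv2.resize(s['img'][160:305,130:250],None,fx=3,fy=3,interpolation=cv2.INTER_CUBIC)[:,:,::-1]
H_=max(a.shape[0],vis.shape[0]);pad=lambda q:np.vstack([q,np.zeros((H_-q.shape[0],q.shape[1],3),'u1')])
cv2.imwrite('pics/w3.png',np.hstack([pad(vis),pad(a)]))
E
```

```text
[0.61640842 0.12361842 0.32787322]
ore bbox [-22. -35.] [24. 35.] mid [1.3 0. ] ((40.91010284423828, 70.85921478271484), 7.215488910675049)
gabbro bbox [-26. -38.] [24. 28.] mid [-0.7 -5.1] ((65.3105239868164, 49.660491943359375), 89.90542602539062)
fossil bbox [-33. -38.] [32. 44.] mid [-0.6  3.3] ((81.88247680664062, 65.24882507324219), 89.94734954833984)
marble bbox [-23. -33.] [25. 33.] mid [ 1.2 -0.2] ((64.82203674316406, 47.994110107421875), 73.59105682373047)
```

View pics/w3.png

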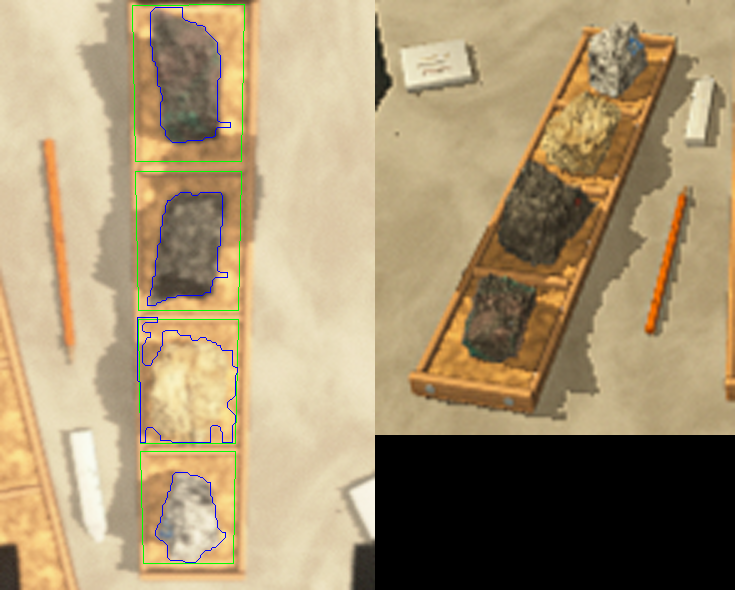

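All four rocks lie flat in the mirrored bays: ore, gabbro, fossil and marble from the left, at crop pixels (185,75), (187,248), (188,388) and (190,517). Mid-plane offsets are at most about 5 mm along and 2 mm across the rack. The fossil's outline is contaminated, so I judged that one by eye. The arm is clear.

```bash
python3 -c "
from h import *
print(ticket.hand_in())"
```

```text
the job is handed in; nothing more can be done
None
```

I moved all four rocks into the empty rack in reverse order (ore, gabbro, fossil, marble from the left) and handed the job in at about 31.5 s; the last picture showed each lying flat near the middle of its bay, but the hand-in returned no verdict.

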